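Tighten an isolator's lock collar with a pin spanner

ROBOT

A 6-joint arm with a two-finger parallel gripper is mounted at the origin on the work surface. World frame = base frame: x ahead of the robot, y to its left, z up, the work surface at z = 0. Lengths are in m, angles in rad, forces in N, time in s.
With the tool pointing down it reaches from about 0.3 to 0.75 m from the base axis. Payload 8.5 kg.
Tool frame: the origin (TCP) lies at the very end of the fingers, on their centre line; the grasp point (between the pads) lies 19 mm behind it; z points along the fingers, x is the direction in which the jaws open and shut, and the axes are right-handed (so a half turn about z gives the same grasp; the last joint's range is limited). The gripper opens to 85 mm and grips with 20 to 120 N. Pads are 22 mm wide; open, the fingers measure 114 mm over their backs; the gripper's body (76 mm by 85 mm) begins 54 mm behind the grasp point. The pads swing forward as they close: fully open they stand 13 mm farther back than shut.
Start: joints at [0.989, 0.381, 1.297, -0, 1.464, -0.215], TCP at [0.197, 0.513, 0.231] pointing down, gripper open.
Joint ranges: [-3.11, 3.11], [-0.89, 2.33], [0.22, 2.48], [-1.42, 4.56], [0.17, 2.85], [-2.88, 2.88]. Speed limits (rad/s): [2.39, 2.39, 3.14, 3.14, 3.14, 3.14].

INTERFACE

Orientations are given as a unit quaternion [w, x, y, z].
In Python, from station import env gives the robot as it stands.
- The arm moves only by the tool apply_moves, never from a script. Its argument "commands" is text: rows parted by semicolons, each of 7 numbers parted by spaces: the finger opening in mm, from 0 to 85.4, then the shift along the world's x, y, z in mm, then the turn, a rotation vector about the world's x, y, z in rad. A call has 1 to 10 rows; each row shifts and turns the pose as measured when the row begins; what a row does not reach is not made up. A row lasts 1/10 s, in which the tool goes at most 50 mm and 8.59 degrees, less where a joint would pass 70% of its speed; a pose out of reach is approached as far as the arm can. A call with a gripper value outside its range is refused whole. The fingers move at their own pace and stop on an object; "grip_force" is the grip in N (left out, the last holds). Time passes only in rows, so rows that do not move let the fingers close. It gives the time, the measured TCP pose, the force and the opening at its end, in the units of the state.
- env.state(): the state, without advancing time (a new reading comes with each control period).
- env.snapshot(name): name is "side" or "top" or "wrist"; returns the picture (384x512x3 uint8, blue, green, red); there is no depth.
- env.calibration(name): a dict with "fov_y" (degrees; the focal length in pixels is half the picture's height over the tangent of half this angle, whatever the lens; pixels are square), "cx", "cy" (the principal point, pixels), "origin" and "rotation" of the camera in the world; the wrist camera has in their place "hand_eye" (4x4, takes a point from camera to tool coordinates, whose origin is the TCP and whose axes are the tool frame's). Camera axes: x right, y up, looking along -z (the intrinsics and any distortion apply to the point x, -y, -z); pixel columns grow to the right and rows downward; lengths in m; the calibration is good to about 2 mm. The wrist camera is an equidistant fisheye: a pixel r from the principal point sees the ray r / f radians off the axis. A picture is of the moment at which its call begins: read the wrist's pose just before it. calibration takes no time and is no camera call.
- env.job_done(): hands the job in, once; it reports no verdict.
The state is a dict: "time": time; "joint_pos": joint angles; "qd": joint speeds; "effort": joint torques, N m; "tcp_pos": TCP position; "ee_rot": TCP orientation; "force": force on the tool from outside, world axes, zero at the start; "ft_torque": the same for the moment, N m; "opening": finger opening in m.
Only numpy, scipy, OpenCV 4.12 (cv2) and the standard library are available. Lean on these libraries where they do the work, as an engineer would, in place of code of your own. Each camera call takes 0.05 s, during which the arm holds its last target. There are 200 camera calls.

TASK

Take the orange-handled pin spanner from its blue rest, set both of its prongs fully into the two holes of the red lock collar on the isolator housing, and turn the collar clockwise, seen from above, until it comes up firm against its stop. Feel for the holes with a light touch, do not force the collar past its stop, use only the spanner on it, then stand the spanner back in its rest and leave everything else on the bench where it is.

Things in the scene. Friction and masses are not known exactly. Their poses are not given: they have to be found in the camera images.
- housing: fixed grey and white isolator housing, 130 x 130 mm and 86 mm high, with a yellow 100 mm square plate on top and the red lock collar on that. Origin: centre of its underside; z up; x and y along its sides.
- collar_axis (a point): the collar's turning axis (vertical, through the housing's centre) at the height of the collar's flat upper face, 102 mm above the bench; axes as the housing's. The collar is a red disc 74 mm across, 14 mm thick; its two round holes, 10 mm across, 14 mm deep, chamfered 1.5 mm, lie 22 mm either side of the axis.
- collar (a joint): collar's clockwise turn seen from above, rad: starts loose at 0 to 0.35, hard stop at 1.15, friction 0.3 N m, stays where left. The line through its holes lies 0.6 + e - (this value) counter-clockwise from the housing's x axis; e, -0.35 to 0.35, differs each time as the collar's seat was mounted and is not reported: look or feel for the holes. Over 1.5 N m is forcing it.
- spanner: loose upright pin spanner, 0.25 kg. Two steel prongs, 8 mm thick, rounded ends, point down 10 mm from a bar 62 (x) x 22 (y) x 10 mm, 22 mm either side of centre along x; stem 18 mm thick, 26 mm long; orange grip 50 (x) x 20 (y) x 36 mm: grip it across y. Origin: midway between the prong tips; z up. A half turn about z makes no difference.
- spanner_grip (a point): middle of the spanner's orange grip, 62 mm above the prong tips, axes as the spanner's.
- spanner_bar (a point): centre of the underside of the spanner's bar, 10 mm above the prong tips; it meets the collar's face when the prongs are fully in, and the rest's top when the spanner stands in its rest.
- prong_a (a point): tip of the prong on the spanner's +x side.
- prong_b (a point): tip of the prong on the spanner's -x side.
- rest: fixed blue block, 92 (x) x 46 (y) x 25 mm, that holds the spanner, x axes within 0.05 rad. Two slots, 18 (x) x 16 (y) mm, open to the bench, 22 mm either side of the middle along x, take the prongs. Origin: centre of its underside. Rest and housing stand left and right of the robot's centre line, either way round.
- rest_top (a point): centre of the rest's top face, 25 mm above the bench, axes as the rest's. The spanner's bar lies here when it stands in its rest.
- screwdriver: bystander: red-handled screwdriver 180 mm long lying on the bench between the rest and the housing. Origin: its middle, on the bench.
- spare_collar: bystander: a spare red ring 70 mm across and 14 mm thick lying flat on the left of the bench. Origin: centre of its underside.
- screw_jar: bystander: jar 56 mm across, 75 mm high. Origin: centre of its underside.
- stop_station: bystander: grey 70 x 70 x 45 mm push-button box with a red and a green button, 57 mm high. Origin: centre of its underside.
- gland_nut: bystander: brass ring 36 mm across, 12 mm high. Origin: centre of its underside.
- wrench: bystander: steel wrench 170 mm long on the right of the bench. Origin: its middle, on the bench.
There are look-alikes about, which are no part of the job. There is more than one size of the spanner; the job needs the middle-sized.

How it is judged:
By the outcome, as a careful person would: the job done as asked, in the order asked, and still so for the second after the job is handed in, with the robot touching nothing.
It also fails if it takes over 72 s, if anything falls off the work surface, if the arm or the gripper's body presses on something with over 40 N, if the wrist force passes 120 N, or if a joint passes its speed limit or range.

## Working session

There is one attempt and no reset: what is moved stays moved. The work goes in short steps, Python scripts to look and compute and a tool call to move; the robot and the scene stay as the last step left them, time stands still between calls to the robot, and variables do not carry over. Pictures are saved under pics/ and viewed, about 8 in all and at most 12, crops included, and the job is handed in when it is done.

Besides the shell and the picture viewer there is one more tool, called as name(argument=value, ...) on one line, values as JSON. apply_moves: Moves the arm, as the interface text tells. Its arguments: {"type":"object","properties":{"commands":{"type":"string"},"grip_force":{"type":"number"}},"required":["commands"]}

```bash
ls; mkdir -p pics; python3 - <<'E'
from station import env
import cv2,numpy as np
print(env.state())
for n in ("top","side","wrist"):
    cv2.imwrite(f"pics/{n}0.png",env.snapshot(n)); print(n,env.calibration(n))
a=[cv2.imread(f"pics/{n}0.png") for n in("top","side")]
cv2.imwrite("pics/top_big.png",cv2.resize(a[0],(800,600),interpolation=cv2.INTER_CUBIC))
E
```

```text
pics
{'time': 0.0, 'joint_pos': array([ 9.88684855e-01,  3.81192444e-01,  1.29825509e+00,  6.39279089e-07,
        1.46358313e+00, -2.15303656e-01]), 'qd': array([-0.00082013, -0.00069875,  0.00030161,  0.00046233,  0.00092247,
        0.00110339]), 'effort': array([-9.16184254e-04, -4.48458731e+01, -2.31280017e+01, -2.82376577e-04,
        4.72740692e-03,  1.00219148e-05]), 'tcp_pos': array([0.19709276, 0.5131651 , 0.23071559]), 'ee_rot': array([ 2.70860102e-04,  8.24207740e-01,  5.66287105e-01, -6.66033460e-04]), 'force': array([-0.45000962, -0.02423143, -0.80587016]), 'ft_torque': array([ 0.0069645 , -0.00987516,  0.02142969]), 'opening': 0.0852647840271596}
top {'fov_y': 52.48174012217223, 'cx': 254.68883629431397, 'cy': 188.00488648372195, 'origin': array([ 0.42318708, -0.00311207,  1.25779307]), 'rotation': array([-0.70116952, -0.03965235,  0.05067636,  0.71008513])}
side {'fov_y': 47.20874920043284, 'cx': 257.8196765297718, 'cy': 190.50943730428813, 'origin': array([ 0.36497878, -0.76400948,  0.89309209]), 'rotation': array([ 0.9165137 ,  0.37109943, -0.05465913, -0.13892529])}
wrist {'fov_y': 65.70646984690485, 'cx': 255.80932548932358, 'cy': 190.276100124079, 'hand_eye': array([[ 9.99999110e-01,  6.02738027e-04,  1.18995344e-03,
         2.08585486e-04],
       [ 9.35903872e-04, -9.52688904e-01, -3.03945680e-01,
        -7.77462206e-02],
       [ 9.50455820e-04,  3.03946524e-01, -9.52688620e-01,
        -1.42633338e-01],
       [ 0.00000000e+00,  0.00000000e+00,  0.00000000e+00,
         1.00000000e+00]])}
```

View pics/top_big.png

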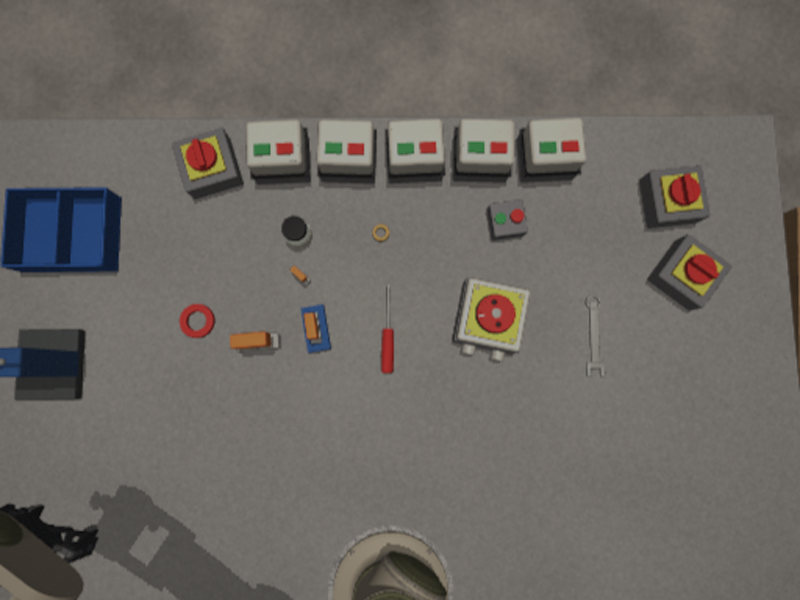

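View pics/side0.png

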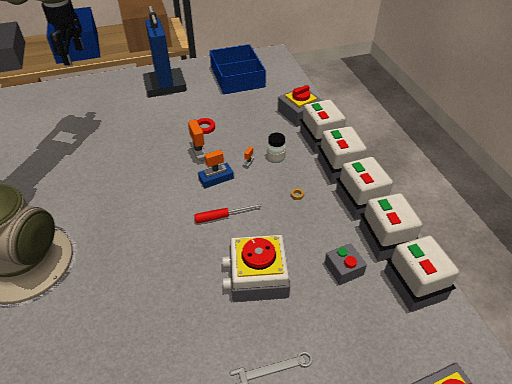

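Orange candidates in the 800-wide top picture are a large spanner at (250,340), a small one at (300,275) and one in the blue rest at (313,327). The one in the rest is middle-sized, so I choose it. The housing's collar is at (496,314); look-alikes are the isolators at (201,156), (685,190) and (702,268), and the spare ring at (197,321). Next I work out positions and check with crops.

```bash
cat > h.py <<'E'
import numpy as np,cv2
from scipy.spatial.transform import Rotation as R
def rot(q): return R.from_quat([q[1],q[2],q[3],q[0]]).as_matrix()
def ray(env,n,u,v,st=None,cal=None):
    c=cal or env.calibration(n); f=192/np.tan(np.radians(c["fov_y"]/2))
    x,y=u-c["cx"],v-c["cy"]
    if n=="wrist":
        r=np.hypot(x,y); t=r/f; s=np.sin(t)/r if r>0 else 0
        d=np.array([x*s,-y*s,-np.cos(t)]); H=np.array(c["hand_eye"]); T=rot(st["ee_rot"])
        return T@H[:3,3]+st["tcp_pos"], T@H[:3,:3]@d
    return np.array(c["origin"]), rot(c["rotation"])@np.array([x/f,-y/f,-1])
def at(env,n,u,v,z,st=None):
    o,d=ray(env,n,u,v,st); return o+d*(z-o[2])/d[2]
def proj(env,n,p,st):
    c=env.calibration(n); f=192/np.tan(np.radians(c["fov_y"]/2))
    H=np.array(c["hand_eye"]);T=rot(st["ee_rot"])
    q=H[:3,:3].T@(T.T@(np.array(p)-st["tcp_pos"])-H[:3,3])
    x,y,z=q[0],-q[1],-q[2]; t=np.arctan2(np.hypot(x,y),z); r=f*t/np.hypot(x,y)
    return c["cx"]+x*r,c["cy"]+y*r
E
python3 - <<'E'
from station import env
from h import *
k=.64
st=env.state()
for n,u,v,z in [("grip",313,325,.089),("rest",316,329,.025),("collar",496,314,.102),("big",250,340,.08),("small",300,275,.03),("jar",295,231,.075),("screw",387,330,.0),("nut",381,233,.012)]:
    print(n,at(env,"top",u*k,v*k,z).round(3))
a=cv2.imread("pics/top0.png")
A=cv2.resize(a[160:250,140:230],(580,580),interpolation=cv2.INTER_CUBIC)
cv2.imwrite("pics/c1.png",np.hstack([A[:, :390], cv2.resize(a[165:245,280:350],(400,580),interpolation=cv2.INTER_CUBIC)]))
T=rot(st["ee_rot"]);print(T.round(3))
E
```

```text
grip [0.515 0.142 0.089]
rest [0.512 0.143 0.025]
collar [ 0.53  -0.209  0.102]
big [0.488 0.264 0.08 ]
small [0.622 0.176 0.03 ]
jar [0.703 0.18  0.075]
screw [ 0.509 -0.     0.   ]
nut [0.712 0.01  0.012]
[[ 0.359  0.933 -0.001]
 [ 0.933 -0.359 -0.001]
 [-0.001 -0.    -1.   ]]
```

View pics/c1.png

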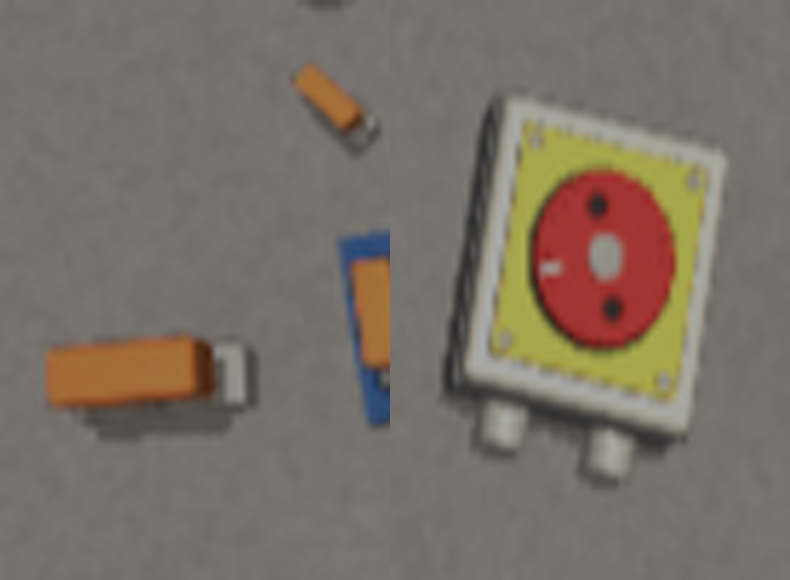

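The left crop shows the rest with the middle spanner at the crop edge; the right one shows the collar with holes at about raw (316,193) and (319,207), so the hole line is near world x. I'm moving above the rest and turning the tool about 29°.

apply_moves(commands="85 31 -37 1 0 0 0.051;85 31 -37 1 0 0 0.051;85 31 -37 1 0 0 0.051;85 31 -37 1 0 0 0.051;85 31 -37 1 0 0 0.051;85 31 -37 1 0 0 0.051;85 31 -37 1 0 0 0.051;85 31 -37 1 0 0 0.051;85 31 -37 1 0 0 0.051;85 31 -37 1 0 0 0.051")

```text
time: 1.15
tcp_pos: [0.5109, 0.1314, 0.2393]
ee_rot: [-0.0, 0.643, 0.766, -0.002]
force: [0.1, -0.6, -0.0]
opening: 0.0848
```

```bash
python3 - <<'E'
from station import env
from h import *
st=env.state();a=env.snapshot("wrist");cv2.imwrite("pics/w1.png",a)
import pickle;pickle.dump(st,open("w1.pkl","wb"))
print(st["tcp_pos"],rot(st["ee_rot"]).round(3),st["joint_pos"].round(2))
for p in[(.515,.142,.089),(.512,.143,.025)]:print(proj(env,"wrist",p,st))
cv2.imwrite("pics/w1b.png",cv2.resize(a,(800,600),interpolation=cv2.INTER_CUBIC))
E
```

```text
[0.51087584 0.1313811  0.23925424] [[-0.173  0.985 -0.003]
 [ 0.985  0.173 -0.003]
 [-0.002 -0.003 -1.   ]] [ 0.03  0.34  1.34 -0.    1.47 -1.72]
(np.float64(265.7722342737331), np.float64(181.67291146931618))
(np.float64(265.45840949410916), np.float64(165.3151646620876))
```

View pics/w1b.png

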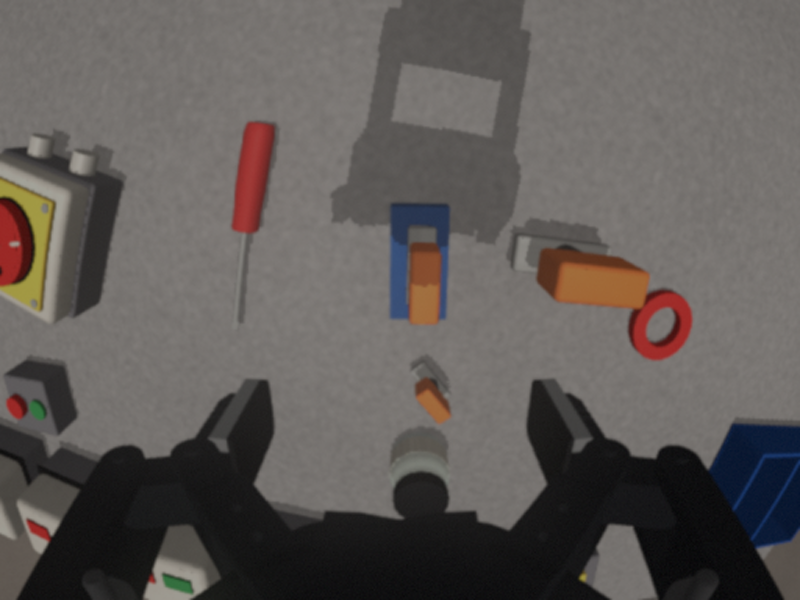

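The wrist view shows the rest at (420,262) with the spanner's grip at (425,285), square to the jaws within about 0.02 rad. The small spanner is at (432,400) and the large one at (590,278). I'll zoom for the edges.

```bash
python3 - <<'E'
import cv2
a=cv2.imread("pics/w1.png")[125:215,240:300]
cv2.imwrite("pics/w1c.png",cv2.resize(a,(400,600),interpolation=cv2.INTER_CUBIC))
E
```

```text
(no output)
```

View pics/w1c.png

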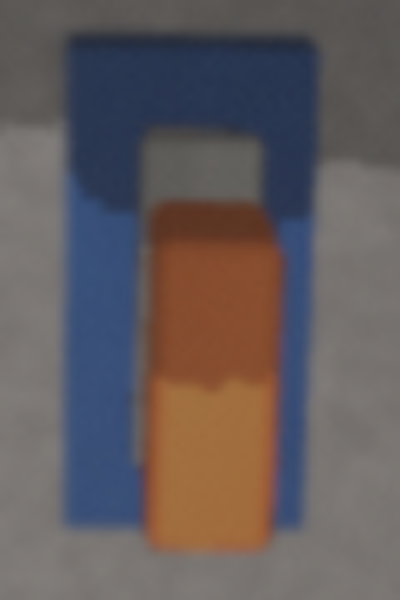

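```bash
python3 - <<'E'
from station import env
from h import *
import pickle;st=pickle.load(open("w1.pkl","rb"))
def go(n,P,z):
    Q=np.array([at(env,"wrist",240+u/6.667,125+v/6.667,z,st) for u,v in P])[:,:2]
    print(n,Q.round(4).tolist(),"c",Q.mean(0).round(4))
    L=[np.linalg.norm(Q[i]-Q[(i+1)%4]).round(4) for i in range(4)]
    d=Q[2]+Q[3]-Q[0]-Q[1];e=Q[0]+Q[3]-Q[1]-Q[2]
    print(L,"ang",np.arctan2(d[1],d[0]),np.arctan2(-e[0],e[1]))
go("grip",[(153,240),(284,243),(271,549),(149,549)],.095)
go("bar near edge",[(142,132),(264,137),(264,137),(142,132)],.035)
go("rest",[(69,38),(315,42),(303,527),(65,525)],.025)
E
```

```text
grip [[0.493, 0.1349], [0.49, 0.1542], [0.5378, 0.1617], [0.541, 0.1431]] c [0.5155 0.1485]
[np.float64(0.0194), np.float64(0.0484), np.float64(0.0189), np.float64(0.0487)] ang 0.16212818144855332 -2.9789206486579594
bar near edge [[0.4863, 0.133], [0.4833, 0.1544], [0.4833, 0.1544], [0.4863, 0.133]] c [0.4848 0.1437]
[np.float64(0.0216), np.float64(0.0), np.float64(0.0216), np.float64(0.0)] ang -0.4636476090008061 -3.0047802930435408
rest [[0.4731, 0.1175], [0.4659, 0.1613], [0.5574, 0.1775], [0.5649, 0.1323]] c [0.5153 0.1472]
[np.float64(0.0444), np.float64(0.093), np.float64(0.0458), np.float64(0.093)] ang 0.16740315374457118 -2.9784864096108215
```

Sizes check out (grip 48×19 mm, rest 93×45 mm). The grip is at (0.5155,0.1485), angle 0.163. Descending with the jaws partly closed.

apply_moves(commands="46 5 17 -30 0 0 -0.011;46 0 0 -40 0 0 0;46 0 0 -40 0 0 0;46 0 0 -35 0 0 0;46 0 0 -15 0 0 0;46 0 0 0 0 0 0")

```text
time: 1.8
tcp_pos: [0.5218, 0.14, 0.0726]
ee_rot: [0.002, 0.651, 0.759, -0.002]
force: [-0.2, 0.3, 1.5]
opening: 0.046
```

apply_moves(commands="46 -6 8.5 0 0 0 0.01;46 0 0 -10 0 0 0;46 0 0 0 0 0 0")

```text
time: 2.1
tcp_pos: [0.516, 0.1496, 0.0638]
ee_rot: [0.003, 0.647, 0.763, -0.001]
force: [-0.3, -0.0, 0.8]
opening: 0.046
```

Good. Closing at moderate force.

apply_moves(commands="0 0 0 -2 0 0 0;0 0 0 0 0 0 0;0 0 0 0 0 0 0;0 0 0 0 0 0 0;0 0 0 0 0 0 0;0 0 0 0 0 0 0", grip_force=80)

```text
time: 2.7
tcp_pos: [0.5166, 0.1495, 0.063]
ee_rot: [0.004, 0.647, 0.763, -0.0]
force: [0.0, 0.2, -1.0]
opening: 0.0191
```

apply_moves(commands="0 0 0 -0 0 0 0;0 0 0 25 0 0 0;0 0 0 40 0 0 0;0 0 0 40 0 0 0;0 0 0 40 0 0 0;0 0 0 20 0 0 0")

```text
time: 3.3
tcp_pos: [0.5135, 0.1491, 0.2306]
ee_rot: [0.0, 0.647, 0.763, -0.003]
force: [-0.2, 0.3, -2.5]
opening: 0.0189
```

apply_moves(commands="0 12 -45 5 0 0 0;0 12 -45 0 0 0 0;0 12 -45 0 0 0 0;0 12 -45 0 0 0 0;0 12 -45 0 0 0 0;0 12 -45 0 0 0 0;0 12 -45 0 0 0 0;0 12 -36 0 0 0 0;0 0 0 0 0 0 0")

```text
time: 4.2
tcp_pos: [0.6102, -0.2152, 0.2389]
ee_rot: [0.003, 0.645, 0.764, -0.001]
force: [0.0, 0.5, -2.0]
opening: 0.0193
```

```bash
python3 - <<'E'
from station import env
from h import *
st=env.state();a=env.snapshot("wrist");cv2.imwrite("pics/w2.png",a)
import pickle;pickle.dump(st,open("w2.pkl","wb"))
print(st["tcp_pos"],rot(st["ee_rot"]).round(3),st["joint_pos"].round(2),st["force"],st["ft_torque"],st["opening"])
print(proj(env,"wrist",(.53,-.209,.102),st))
cv2.imwrite("pics/w2b.png",cv2.resize(a,(800,600),interpolation=cv2.INTER_CUBIC))
E
```

```text
[ 0.61020153 -0.21521575  0.23886707] [[-0.168  0.986  0.003]
 [ 0.986  0.168 -0.004]
 [-0.005  0.002 -1.   ]] [-0.52  0.55  0.99 -0.    1.6  -2.26] [ 0.0157181   0.45054053 -2.01228704] [0.07164108 0.04016868 0.0198023 ] 0.019250985962579955
(np.float64(277.76196049942416), np.float64(98.00962874086767))
```

View pics/w2b.png

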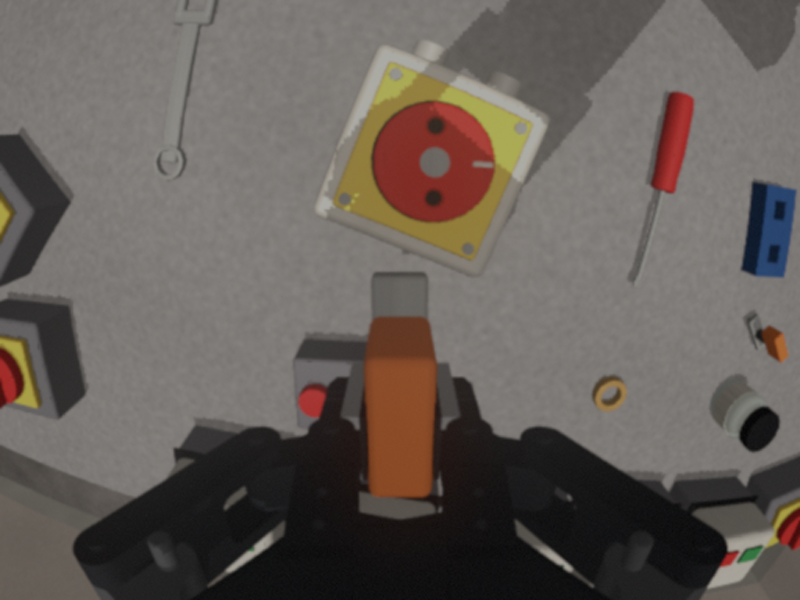

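The wrist view shows the collar's hub at (435,162), holes at (435,126) and (433,198), a white mark at (482,164), and the held spanner upright at (400,400). Computing positions.

```bash
python3 - <<'E'
from station import env
from h import *
import pickle;st=pickle.load(open("w2.pkl","rb"))
a=cv2.imread("pics/w2.png")
# subpixel hole centres: dark blobs in red disc
g=a.max(axis=2).astype(float)
for u,v in[(278,81),(277,127)]:
    w=g[v-8:v+9,u-8:u+9];m=w<(w.min()+np.median(w))/2
    y,x=np.nonzero(m);print("blob",u-8+x.mean(),v-8+y.mean(),m.sum())
hsv=cv2.cvtColor(a,cv2.COLOR_BGR2HSV);m=((hsv[...,0]<8)|(hsv[...,0]>172))&(hsv[...,1]>120)
m[:, :225]=0;m[:,330:]=0;m[150:]=0;m[:50]=0
c=max(cv2.findContours(m.astype(np.uint8),0,1)[0],key=cv2.contourArea)
cc=[at(env,"wrist",*q[0],.102,st)[:2] for q in c];print("disc",cv2.minEnclosingCircle(np.float32(cc)))
P=[at(env,"wrist",u*.64,v*.64,.102,st)[:2] for u,v in[(435,126),(433,198),(435,162)]]
d=P[1]-P[0];print(np.round(P,4),"mid",(P[0]+P[1])/2,np.linalg.norm(d),"ang",np.arctan2(d[1],d[0]))
z=st["tcp_pos"][2]-.048+.02
B=[at(env,"wrist",u*.64,v*.64,z,st)[:2] for u,v in[(372,272),(427,272)]]
print("bar",np.round(B,4),np.linalg.norm(B[1]-B[0]));d=B[1]-B[0];print(np.arctan2(-d[0],d[1]),"tool ang",np.arctan2(.986,-.168)-np.pi/2)
# plate corners
Q=np.array([at(env,"wrist",u*.64,v*.64,.088,st)[:2] for u,v in[(389,63),(535,113),(473,262),(335,198)]])
print("plate",Q.round(4).tolist(),Q.mean(0))
for i in range(4): e=Q[(i+1)%4]-Q[i];print(np.linalg.norm(e),np.arctan2(e[1],e[0]))
E
```

```text
blob 278.4938271604938 80.06172839506173 81
blob 277.0632911392405 126.39240506329114 79
disc ((0.534950852394104, -0.208572655916214), 0.0362224206328392)
[[ 0.5138 -0.2112]
 [ 0.5568 -0.2048]
 [ 0.5351 -0.2075]] mid [ 0.5352773  -0.20802849] 0.04347688840321797 ang 0.1487231182557581
bar [[ 0.5791 -0.2314]
 [ 0.5756 -0.2108]] 0.020875689577543065
0.16900357936597044 tool ang 0.16876470373149788
plate [[0.4778, -0.2452], [0.491, -0.1494], [0.5944, -0.1702], [0.568, -0.2648]] [ 0.53279696 -0.20741291]
0.09674527486448091 1.4341827601398751
0.10546513675213542 -0.19904965787023107
0.09821931334017962 -1.842123472408386
0.09234650342801627 2.9273159759101297
```

apply_moves(commands="0 -40 4 -10 0 0 -0.01;0 -33 4 -25 0 0 -0.01;0 0 0 -25 0 0 0;0 0 0 0 0 0 0")

```text
time: 4.65
tcp_pos: [0.5334, -0.2011, 0.1772]
ee_rot: [0.002, 0.651, 0.759, 0.0]
force: [-0.0, -0.1, -1.7]
opening: 0.019
```

```bash
python3 - <<'E'
from station import env
from h import *
st=env.state();a=env.snapshot("wrist");cv2.imwrite("pics/w3.png",a)
T=rot(st["ee_rot"]);print(st["tcp_pos"],np.arctan2(T[1,0],T[0,0])-np.pi/2,T[:,2].round(4),st["force"],st["ft_torque"])
cv2.imwrite("pics/w3b.png",cv2.resize(a[100:340,130:400],(675,600),interpolation=cv2.INTER_CUBIC))
E
```

```text
[ 0.53336754 -0.20107653  0.17721325] 0.1517655660047601 [ 0.0026 -0.0022 -1.    ] [-0.03386771 -0.08989626 -1.65732758] [ 0.00171139 -0.00505134 -0.00222593]
```

View pics/w3b.png

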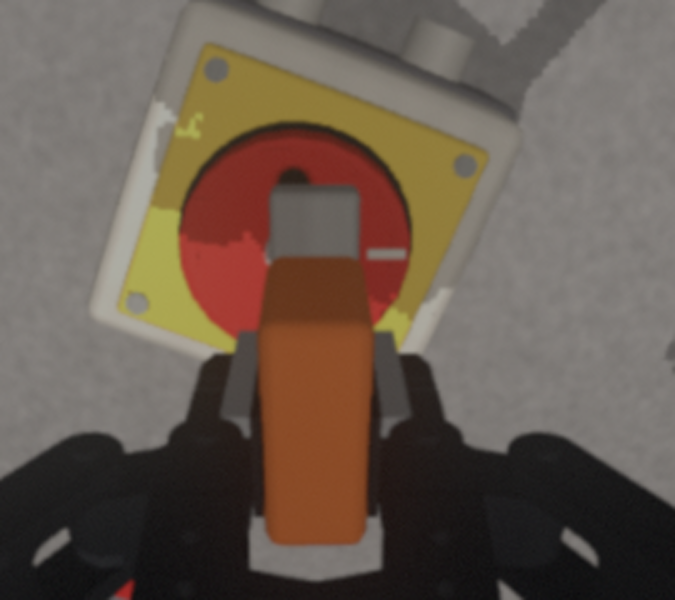

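The near hole at (293,178) is left of the bar centre (315), which agrees with the 6 mm y overshoot. I'll correct that and come down close to the face.

apply_moves(commands="0 3.8 -6.2 0 0 0 -0.003;0 0 0 -15 0 0 0;0 0 0 -7 0 0 0;0 0 0 0 0 0 0")

```text
time: 5.1
tcp_pos: [0.5423, -0.2086, 0.1619]
ee_rot: [0.008, 0.652, 0.759, 0.001]
force: [0.1, 0.2, -2.0]
opening: 0.0191
```

apply_moves(commands="0 -4 1 0 0 0 0;0 0 0 0 0 0 0")

```text
time: 5.3
tcp_pos: [0.539, -0.2079, 0.1633]
ee_rot: [0.009, 0.651, 0.759, 0.001]
force: [0.5, -0.0, -2.1]
opening: 0.0187
```

```bash
cat > s.py <<'E'
from station import env
from h import *
def s():
    st=env.state();T=rot(st["ee_rot"]);print("t",st["time"],"tcp mm",(st["tcp_pos"]*1e3).round(1),"ang",round(np.arctan2(T[1,0],T[0,0])-np.pi/2,4),"z",T[:,2].round(4),"F",st["force"].round(2),"M",st["ft_torque"].round(3),"op",st["opening"].round(4),"j6",st["joint_pos"][5].round(2)); return st
if __name__=="__main__": s()
E
python3 s.py
```

```text
Traceback (most recent call last):
  File "s.py", line 5, in <module>
    if __name__=="__main__": s()
                             ~^^
  File "s.py", line 4, in s
    st=env.state();T=rot(st["ee_rot"]);print("t",st["time"],"tcp mm",(st["tcp_pos"]*1e3).round(1),"ang",round(np.arctan2(T[1,0],T[0,0])-np.pi/2,4),"z",T[:,2].round(4),"F",st["force"].round(2),"M",st["ft_torque"].round(3),"op",st["opening"].round(4),"j6",st["joint_pos"][5].round(2)); return st
                                                                                                                                                                                                                                  ^^^^^^^^^^^^^^^^^^^
AttributeError: 'float' object has no attribute 'round'
```

```bash
sed -i 's/st\["opening"\].round(4)/round(st["opening"],4)/' s.py; python3 s.py
```

```text
t 5.3 tcp mm [ 539.  -207.9  163.3] ang 0.1518 z [ 0.0152 -0.0101 -0.9998] F [ 0.52 -0.03 -2.06] M [-0.016  0.033 -0.025] op 0.0187 j6 -2.3
```

apply_moves(commands="0 -1.8 0.6 0 0.01 0.015 -0.003;0 0 0 -4 0 0 0;0 0 0 0 0 0 0")

```text
time: 5.6
tcp_pos: [0.5373, -0.2075, 0.1602]
ee_rot: [0.0, 0.653, 0.758, 0.0]
force: [0.2, 0.4, -1.9]
opening: 0.0191
```

```bash
python3 s.py
```

```text
t 5.6 tcp mm [ 537.3 -207.5  160.2] ang 0.1485 z [ 5.e-04 -3.e-04 -1.e+00] F [ 0.19  0.36 -1.89] M [ 0.037  0.068 -0.015] op 0.0191 j6 -2.29
```

apply_moves(commands="0 0 0 -4 0 0 0;0 0 0 -3 0 0 0;0 0 0 -2 0 0 0;0 0 0 -2 0 0 0;0 0 0 0 0 0 0")

```text
time: 6.1
tcp_pos: [0.5371, -0.2075, 0.1479]
ee_rot: [-0.0, 0.653, 0.758, -0.0]
force: [-0.2, 0.4, -2.4]
opening: 0.0186
```

```bash
python3 s.py
```

```text
t 6.1 tcp mm [ 537.1 -207.5  147.9] ang 0.1484 z [-3.e-04  1.e-04 -1.e+00] F [-0.15  0.39 -2.4 ] M [-0.013  0.044  0.018] op 0.0186 j6 -2.29
```

apply_moves(commands="0 0 0 -2 0 0 0;0 0 0 -1.5 0 0 0;0 0 0 0 0 0 0")

```text
time: 6.4
tcp_pos: [0.5371, -0.2075, 0.1441]
ee_rot: [-0.0, 0.653, 0.758, -0.0]
force: [-0.2, -0.3, -1.3]
opening: 0.0193
```

```bash
python3 s.py
```

```text
t 6.4 tcp mm [ 537.1 -207.5  144.1] ang 0.1485 z [-3.e-04 -0.e+00 -1.e+00] F [-0.21 -0.28 -1.34] M [ 0.001  0.04  -0.008] op 0.0193 j6 -2.29
```

Prongs are about 6 mm in without contact. Continuing to seat the bar.

apply_moves(commands="0 0 0 -2 0 0 0;0 0 0 -1 0 0 0;0 0 0 -1 0 0 0;0 0 0 0 0 0 0")

```text
time: 6.8
tcp_pos: [0.5371, -0.2075, 0.1399]
ee_rot: [0.0, 0.653, 0.758, -0.0]
force: [0.2, 0.4, -2.5]
opening: 0.0188
```

```bash
python3 s.py
```

```text
t 6.8 tcp mm [ 537.1 -207.5  139.9] ang 0.1485 z [-2.e-04 -2.e-04 -1.e+00] F [ 0.18  0.41 -2.54] M [0.048 0.036 0.001] op 0.0188 j6 -2.29
```

apply_moves(commands="0 0 0 -1 0 0 0;0 0 0 0 0 0 0")

```text
time: 7.0
tcp_pos: [0.5371, -0.2076, 0.1399]
ee_rot: [0.0, 0.653, 0.758, -0.0]
force: [-0.9, 0.7, -2.4]
opening: 0.0192
```

apply_moves(commands="0 0 0 -1 0 0 0;0 0 0 0 0 0 0")

```text
time: 7.2
tcp_pos: [0.5371, -0.2076, 0.1398]
ee_rot: [0.001, 0.653, 0.758, -0.0]
force: [-0.5, -0.3, -1.6]
opening: 0.0191
```

```bash
python3 s.py
```

```text
t 7.2 tcp mm [ 537.1 -207.6  139.8] ang 0.1486 z [ 0.0011 -0.0012 -1.    ] F [-0.48 -0.33 -1.56] M [ 0.108  0.165 -0.023] op 0.0191 j6 -2.29
```

apply_moves(commands="0 0 0 -2 0 0 0;0 0 0 0 0 0 0")

```text
time: 7.4
tcp_pos: [0.5371, -0.2075, 0.1399]
ee_rot: [0.002, 0.653, 0.758, -0.0]
force: [-1.3, 1.1, -2.8]
opening: 0.0192
```

```bash
python3 s.py
```

```text
t 7.4 tcp mm [ 537.1 -207.5  139.9] ang 0.1487 z [ 0.0024 -0.0022 -1.    ] F [-1.3   1.08 -2.83] M [0.116 0.351 0.012] op 0.0192 j6 -2.29
```

Seated at the predicted 140 mm (further down-commands don't move it). Turning clockwise.

apply_moves(commands="0 0 0 0 0 0 -0.05;0 0 -0.2 0 0 0 -0.1;0 0 -0.2 0 0 0 -0.1;0 0 0 0 0 0 0", grip_force=110)

```text
time: 7.8
tcp_pos: [0.5369, -0.2078, 0.1399]
ee_rot: [0.002, 0.744, 0.668, -0.001]
force: [-2.2, 0.5, 1.1]
opening: 0.0187
```

```bash
python3 s.py
```

```text
t 7.8 tcp mm [ 536.9 -207.8  139.9] ang -0.1074 z [ 0.0014 -0.0031 -1.    ] F [-2.23  0.54  1.13] M [-0.012  0.351  0.034] op 0.0187 j6 -2.04
```

apply_moves(commands="0 0 -0.2 0 0 0 -0.1;0 0 -0.2 0 0 0 -0.1;0 0 -0.2 0 0 0 -0.1;0 0 -0.2 0 0 0 -0.08")

```text
time: 8.2
tcp_pos: [0.5369, -0.2084, 0.1398]
ee_rot: [0.002, 0.857, 0.516, -0.001]
force: [-1.7, 0.5, 2.8]
opening: 0.0186
```

```bash
python3 s.py
```

```text
t 8.2 tcp mm [ 536.9 -208.4  139.8] ang -0.4869 z [-2.0e-04 -3.7e-03 -1.0e+00] F [-1.73  0.54  2.79] M [0.236 0.402 0.379] op 0.0186 j6 -1.66
```

Friction torque reads about 0.38 N·m, so the collar is turning with the spanner. Smaller steps from here, watching the moment.

apply_moves(commands="0 0 -0.1 0 0 0 -0.04;0 0 -0.1 0 0 0 -0.04;0 0 -0.1 0 0 0 -0.04")

```text
time: 8.5
tcp_pos: [0.5368, -0.2086, 0.1398]
ee_rot: [0.002, 0.885, 0.465, -0.001]
force: [-1.7, 1.2, 2.9]
opening: 0.0184
```

```bash
python3 s.py
```

```text
t 8.5 tcp mm [ 536.8 -208.6  139.8] ang -0.6027 z [-0.001  -0.0039 -1.    ] F [-1.66  1.25  2.86] M [0.151 0.402 0.336] op 0.0184 j6 -1.54
```

apply_moves(commands="0 0 0 0 0 0 -0.025;0 0 -0.1 0 0 0 -0.025")

```text
time: 8.7
tcp_pos: [0.5368, -0.2087, 0.1399]
ee_rot: [0.002, 0.896, 0.444, -0.001]
force: [-2.5, 1.0, 2.1]
opening: 0.0183
```

```bash
python3 s.py
```

```text
t 8.7 tcp mm [ 536.8 -208.7  139.9] ang -0.6506 z [-0.0013 -0.0041 -1.    ] F [-2.53  0.97  2.12] M [0.123 0.333 0.296] op 0.0183 j6 -1.49
```

apply_moves(commands="0 0 0 0 0 0 -0.02;0 0 -0.1 0 0 0 -0.02")

```text
time: 8.9
tcp_pos: [0.5368, -0.2088, 0.1399]
ee_rot: [0.002, 0.905, 0.426, -0.002]
force: [-2.9, 0.9, 2.2]
opening: 0.0189
```

```bash
python3 s.py
```

```text
t 8.9 tcp mm [ 536.8 -208.8  139.9] ang -0.6915 z [-0.0016 -0.0041 -1.    ] F [-2.89  0.89  2.2 ] M [0.145 0.35  0.298] op 0.0189 j6 -1.45
```

apply_moves(commands="0 0 0 0 0 0 -0.02;0 0 -0.1 0 0 0 -0.02")

```text
time: 9.1
tcp_pos: [0.5368, -0.2089, 0.1399]
ee_rot: [0.001, 0.914, 0.406, -0.002]
force: [-2.5, 0.8, 1.8]
opening: 0.0185
```

```bash
python3 s.py
```

```text
t 9.1 tcp mm [ 536.8 -208.9  139.9] ang -0.7341 z [-0.0018 -0.004  -1.    ] F [-2.53  0.79  1.78] M [0.207 0.369 0.348] op 0.0185 j6 -1.41
```

apply_moves(commands="0 0 0 0 0 0 -0.02;0 0 -0.1 0 0 0 -0.02")

```text
time: 9.3
tcp_pos: [0.5367, -0.2089, 0.1399]
ee_rot: [0.001, 0.922, 0.386, -0.002]
force: [-2.5, 1.3, 1.5]
opening: 0.0184
```

```bash
python3 s.py
```

```text
t 9.3 tcp mm [ 536.7 -208.9  139.9] ang -0.7774 z [-0.0021 -0.0038 -1.    ] F [-2.46  1.28  1.49] M [0.214 0.332 0.294] op 0.0184 j6 -1.37
```

apply_moves(commands="0 0 0 0 0 0 -0.02;0 0 -0.1 0 0 0 -0.02")

```text
time: 9.5
tcp_pos: [0.5367, -0.209, 0.1399]
ee_rot: [0.001, 0.931, 0.366, -0.002]
force: [-2.4, 0.8, 2.5]
opening: 0.0185
```

```bash
python3 s.py
```

```text
t 9.5 tcp mm [ 536.7 -209.   139.9] ang -0.8209 z [-0.0023 -0.0036 -1.    ] F [-2.42  0.77  2.53] M [0.257 0.398 0.308] op 0.0185 j6 -1.32
```

apply_moves(commands="0 0 0 0 0 0 -0.02;0 0 -0.1 0 0 0 -0.02")

```text
time: 9.7
tcp_pos: [0.5366, -0.2091, 0.1399]
ee_rot: [0.001, 0.938, 0.346, -0.002]
force: [-3.3, 1.0, 2.3]
opening: 0.0189
```

```bash
python3 s.py
```

```text
t 9.7 tcp mm [ 536.6 -209.1  139.9] ang -0.8645 z [-0.0026 -0.0035 -1.    ] F [-3.31  1.04  2.34] M [0.197 0.397 0.334] op 0.0189 j6 -1.28
```

apply_moves(commands="0 0 0 0 0 0 -0.02;0 0 -0.1 0 0 0 -0.02")

```text
time: 9.9
tcp_pos: [0.5366, -0.2092, 0.1399]
ee_rot: [0.001, 0.946, 0.325, -0.002]
force: [-2.4, 1.1, 2.2]
opening: 0.0188
```

```bash
python3 s.py
```

```text
t 9.9 tcp mm [ 536.6 -209.2  139.9] ang -0.9082 z [-0.0028 -0.0033 -1.    ] F [-2.4   1.11  2.18] M [0.228 0.444 0.34 ] op 0.0188 j6 -1.24
```

apply_moves(commands="0 0 0 0 0 0 -0.02;0 0 -0.1 0 0 0 -0.02")

```text
time: 10.1
tcp_pos: [0.5366, -0.2092, 0.1399]
ee_rot: [0.001, 0.952, 0.305, -0.002]
force: [-2.8, 1.9, 3.0]
opening: 0.0186
```

```bash
python3 s.py
```

```text
t 10.1 tcp mm [ 536.6 -209.2  139.9] ang -0.9503 z [-0.0032 -0.0033 -1.    ] F [-2.8   1.94  2.97] M [0.206 0.421 1.324] op 0.0186 j6 -1.19
```

The moment jumped from 0.34 to 1.32 N·m with the rotation checked, so that's the stop (total turn about 1.1 rad). One hold row to confirm, then unload within the clearance and lift.

apply_moves(commands="0 0 0 0 0 0 0")

```text
time: 10.2
tcp_pos: [0.5366, -0.2091, 0.1399]
ee_rot: [0.001, 0.952, 0.305, -0.002]
force: [-2.9, 1.2, 1.8]
opening: 0.0188
```

```bash
python3 s.py
```

```text
t 10.2 tcp mm [ 536.6 -209.1  139.9] ang -0.95 z [-0.0034 -0.0035 -1.    ] F [-2.9   1.18  1.82] M [0.085 0.455 1.114] op 0.0188 j6 -1.19
```

apply_moves(commands="0 0 0 0.5 0 0 0.02;0 0 0 0 0 0 0.02;0 0 0 0 0 0 0")

```text
time: 10.5
tcp_pos: [0.5365, -0.2092, 0.1399]
ee_rot: [0.001, 0.946, 0.325, -0.002]
force: [-1.8, 1.2, 2.3]
opening: 0.0186
```

```bash
python3 s.py
```

```text
t 10.5 tcp mm [ 536.5 -209.2  139.9] ang -0.9088 z [-0.0034 -0.003  -1.    ] F [-1.85  1.16  2.34] M [0.223 0.353 0.007] op 0.0186 j6 -1.24
```

apply_moves(commands="0 0 0 3 0 0 0;0 0 0 4 0 0 0;0 0 0 6 0 0 0;0 0 0 15 0 0 0;0 0 0 30 0 0 0;0 0 0 30 0 0 0;0 0 0 0 0 0 0")

```text
time: 11.2
tcp_pos: [0.537, -0.2095, 0.2319]
ee_rot: [0.001, 0.946, 0.324, -0.001]
force: [-0.2, -0.3, -1.5]
opening: 0.0186
```

```bash
python3 s.py
```

```text
t 11.2 tcp mm [ 537.  -209.5  231.9] ang -0.9113 z [-0.0018 -0.0027 -1.    ] F [-0.21 -0.34 -1.51] M [-0.011 -0.006 -0.012] op 0.0186 j6 -1.24
```

apply_moves(commands="0 -2 38 0 0 0 0.107;0 -2 38 0 0 0 0.107;0 -2 38 0 0 0 0.107;0 -2 38 0 0 0 0.107;0 -2 38 0 0 0 0.107;0 -2 38 0 0 0 0.107;0 -2 38 0 0 0 0.107;0 -2 38 0 0 0 0.107;0 -2 38 0 0 0 0.107;0 -2 17 0 0 0 0.107")

```text
time: 12.2
tcp_pos: [0.5129, 0.1601, 0.2262]
ee_rot: [0.0, 0.636, 0.772, -0.002]
force: [0.8, -0.8, -3.3]
opening: 0.019
```

apply_moves(commands="0 0 0 0 0 0 0")

```text
time: 12.3
tcp_pos: [0.5122, 0.1621, 0.2255]
ee_rot: [-0.0, 0.634, 0.773, -0.002]
force: [-0.2, 0.3, -1.2]
opening: 0.0183
```

```bash
python3 s.py
```

```text
t 12.3 tcp mm [512.2 162.1 225.5] ang 0.1978 z [-0.0029 -0.0024 -1.    ] F [-0.22  0.35 -1.22] M [-0.07  -0.025 -0.076] op 0.0183 j6 -1.68
```

apply_moves(commands="0 4.4 -12.6 -30 0.002 -0.003 -0.034;0 0 0 -40 0 0 0;0 0 0 -40 0 0 0;0 0 0 -20 0 0 0;0 0 0 0 0 0 0")

```text
time: 12.8
tcp_pos: [0.5166, 0.1459, 0.0906]
ee_rot: [0.001, 0.652, 0.758, 0.0]
force: [0.6, 0.0, -1.2]
opening: 0.0184
```

```bash
python3 s.py
```

```text
t 12.8 tcp mm [516.6 145.9  90.6] ang 0.1495 z [ 0.0026 -0.0012 -1.    ] F [ 0.63  0.03 -1.16] M [ 0.038  0.037 -0.012] op 0.0184 j6 -1.66
```

apply_moves(commands="0 0 3.6 0 0.001 0.002 0.014;0 0 0 -6 0 0 0;0 0 0 -4 0 0 0;0 0 0 0 0 0 0")

```text
time: 13.2
tcp_pos: [0.5185, 0.1487, 0.0829]
ee_rot: [0.002, 0.648, 0.762, 0.002]
force: [0.4, 0.0, -1.7]
opening: 0.0185
```

```bash
python3 s.py
```

```text
t 13.2 tcp mm [518.5 148.7  82.9] ang 0.1607 z [ 0.0055 -0.     -1.    ] F [ 0.4   0.02 -1.74] M [ 0.046 -0.016 -0.027] op 0.0185 j6 -1.67
```

apply_moves(commands="0 -1.9 0.6 -5 0 0.005 0;0 0 0 -5 0 0 0;0 0 0 -4 0 0 0;0 0 0 -2 0 0 0;0 0 0 0 0 0 0")

```text
time: 13.7
tcp_pos: [0.5168, 0.1495, 0.0665]
ee_rot: [0.001, 0.648, 0.762, 0.001]
force: [0.5, 1.2, -1.4]
opening: 0.0186
```

```bash
python3 s.py
```

```text
t 13.7 tcp mm [516.8 149.5  66.5] ang 0.1606 z [ 2.1e-03  1.0e-04 -1.0e+00] F [ 0.51  1.17 -1.4 ] M [-0.    -0.01  -0.009] op 0.0186 j6 -1.67
```

apply_moves(commands="0 0 0 -2 0 0 0;0 0 0 -1.5 0 0 0;0 0 0 -1 0 0 0;0 0 0 0 0 0 0")

```text
time: 14.1
tcp_pos: [0.5171, 0.1495, 0.0631]
ee_rot: [0.001, 0.648, 0.762, 0.001]
force: [0.3, 0.2, -2.6]
opening: 0.0187
```

```bash
python3 s.py
```

```text
t 14.1 tcp mm [517.1 149.5  63.1] ang 0.1608 z [ 0.0036  0.     -1.    ] F [ 0.33  0.15 -2.56] M [ 0.019 -0.006  0.021] op 0.0187 j6 -1.67
```

Bar rests at the grasp height. Releasing and lifting away.

apply_moves(commands="24 0 0 0 0 0 0;30 0 0 0 0 0 0;46 0 0 0 0 0 0;46 0 0 0 0 0 0;46 0 0 0 0 0 0")

```text
time: 14.6
tcp_pos: [0.5178, 0.1495, 0.0635]
ee_rot: [0.002, 0.648, 0.762, 0.002]
force: [-0.0, -0.4, 0.7]
opening: 0.0461
```

apply_moves(commands="46 0 0 15 0 0 0;46 0 0 30 0 0 0;46 0 0 40 0 0 0;46 0 0 40 0 0 0;46 0 0 45 0 0 0;46 -10 -45 0 0 0 0;46 0 -45 0 0 0 0;46 0 -20 0 0 0 0;46 0 0 0 0 0 0")

```text
time: 15.5
tcp_pos: [0.5057, 0.0367, 0.2407]
ee_rot: [0.003, 0.647, 0.763, 0.001]
force: [-0.5, 0.2, 0.5]
opening: 0.046
```

```bash
python3 s.py; python3 - <<'E'
from station import env
from h import *
a=env.snapshot("wrist");b=env.snapshot("top")
A=cv2.resize(a,(533,400),interpolation=cv2.INTER_CUBIC)
B=cv2.resize(b[160:250,170:360],(800,380),interpolation=cv2.INTER_CUBIC)
cv2.imwrite("pics/f2.png",cv2.resize(a,(800,600),interpolation=cv2.INTER_CUBIC));cv2.imwrite("pics/f1.png",B)
E
```

```text
t 15.5 tcp mm [505.7  36.7 240.7] ang 0.1639 z [ 0.0064 -0.0015 -1.    ] F [-0.46  0.24  0.49] M [ 0.027  0.054 -0.029] op 0.046 j6 -1.9
```

View pics/f2.png

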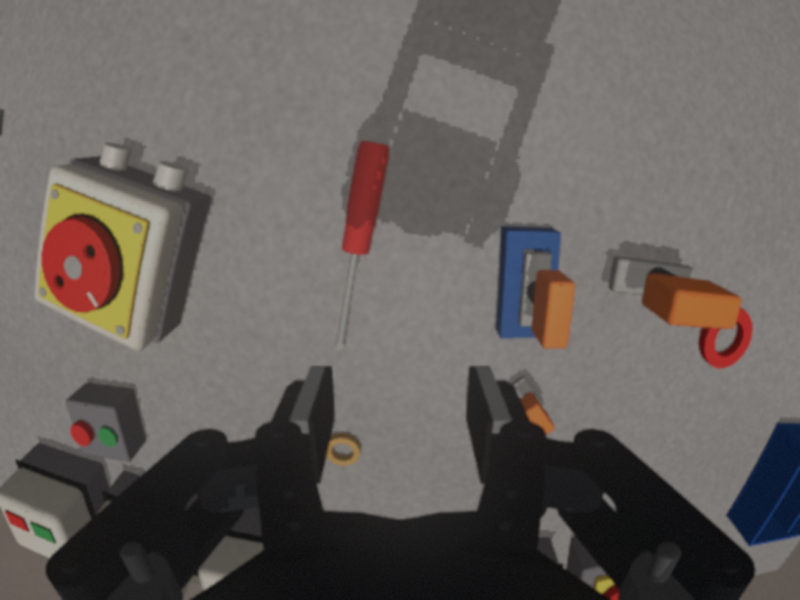

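View pics/f1.png

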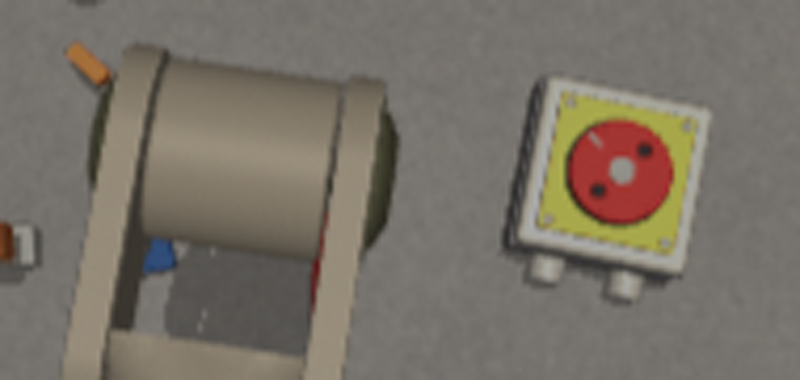

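The pictures show the spanner upright in its rest at (540,290), bystanders in place, and the collar's holes at (645,150) and (598,190), turned by about 1.1 rad. Handing in.

```bash
python3 -c "
from station import env
print(env.job_done())"
```

```text
the job is handed in; nothing more can be done
None
```

The collar is tightened to its stop, the middle-sized spanner is back in its blue rest, and I've handed the job in after about 16 of the 72 s allowed.

- **Fit:** both prongs went fully into the collar holes without catching. The tool stopped at 139.9 mm against the 140 mm predicted for the bar on the face. The wrist force showed no clear vertical rise there, only a small rise in moment, so I judged seating from the height.
- **Turn:** I turned the spanner clockwise about 1.10 rad. The moment held steady at about 0.3 N·m, then jumped to 1.32 N·m at the stop. It stayed at 1.11 N·m while held, under the 1.5 N·m limit in every reading I took. I unloaded it to about zero before lifting out.
- **Last pictures:** the spanner stands upright in its rest and the gripper is clear. The collar's hole line sits at about −0.9 rad in the top view, roughly matching the −0.95 rad measured at the stop. The bystanders I could see look unmoved; the wrench and jar were outside or hidden in the final views, and the arm was not lowered near them.

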